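# Warm a vial: load the well and click the slide lid shut

### The arm

A 6-joint arm with a two-finger parallel gripper is mounted at the origin on a cart in front of the work surface, level with it; the furniture and walls round the work are solid. World frame = base frame: x ahead of the robot, y to its left, z up, the work surface at z = 0. Lengths are in mm, angles in rad, forces in N, time in s.
With the tool pointing down it reaches from about 350 to 975 mm from the base axis. Payload 7.1 kg.
Tool frame: the origin (TCP) lies at the centre of the arm's flange, where the gripper is bolted on; the fingertips stand 182 mm ahead of it and the grasp point (between the pads) lies 163 mm ahead of it; z points along the fingers, y is the line along which they close (so a half turn about z gives the same grasp; the last joint's range is limited). The gripper opens to 88 mm and grips with 3 to 60 N. Pads are 20 mm wide; open, the fingers measure 115 mm over their backs; the gripper's body (75 mm by 178 mm) begins 61 mm behind the grasp point.
Start: joints at [-1.226, 0.423, 1.63, -0, 1.089, -0.019], TCP at [222.409, -584.072, 404.675] pointing down, gripper open.
Joint ranges: [-3, 3], [-0.9, 2.11], [0.09, 2.58], [-1.31, 4.45], [0.11, 2.69], [-2.54, 2.54]. Speed limits (rad/s): [2.39, 2.39, 3.01, 3.14, 3.14, 3.14].

### API

Orientations are given as a rotation vector (axis times angle).
In Python, from workcell import readout, get_image, ctrl gives the robot as it stands.
- The arm moves only by the tool step_arm, never from a script. Its argument "targets" is a list that holds one entry, the list of rows, each a list of 7 numbers: the shift along the world's x, y, z as a fraction of full scale, then the turn, a rotation vector about the world's x, y, z as a fraction of full scale, then the opening, from 0 (shut) to 1 (fully open). In form: [[[dx, dy, dz, wx, wy, wz, claw], ...]]. A call has exactly 5 rows; each row shifts and turns the commanded pose from where the row before left it; what a row does not reach is not made up. Full scale, the value 1, is 0.05 m for a shift and 4 degrees for a turn. A row lasts 1/8 s, in which the tool goes at most 62.5 mm and 10.7 degrees, less where a joint would pass 70% of its speed; a pose out of reach is approached as far as the arm can. A call with a number of a shift or a turn outside -1 to 1 is refused whole. A call with a gripper value outside its range is refused whole. The fingers move at their own pace and stop on an object; the grip force is fixed at half the most. Time passes only in rows, so rows that do not move let the fingers close, or fill a call up. It gives the time, the measured TCP pose, the force, the opening and the grip force at its end, in the units of the state.
- readout.get_obs(): the state, without advancing time (a new reading comes with each control period).
- get_image(name): name is "scene" or "side" or "wrist"; returns a dict with "pixels" (420x560x3 uint8, red, green, blue), "intrinsics" (3x3 intrinsics, pixels), "k1" (the pictures are not rectified: a ray, as slopes to the right and down, at radius r is drawn at 1 + k1 r^2 times it, then the intrinsics apply), "extrinsics" (4x4, takes a point from world to camera coordinates). Camera axes: x right, y down, z forward; pixel columns grow to the right and rows downward; lengths in mm; the calibration is good to about 2 mm. A picture is of the moment at which its call begins. There is no depth.
- ctrl.close_job(): hands the job in; it is judged then, once.
The state is a dict: "t": time; "qpos": joint angles; "qvel": joint speeds; "joint_torque": joint torques, N m; "ee_pos": TCP position; "orientation": TCP orientation; "ft_force": force on the tool from outside, world axes, zero at the start; "moment": the same for the moment, N m; "width": finger opening in mm; "grasp_force": force on a finger pad.
Only numpy, scipy, OpenCV 4.12 (cv2) and the standard library are available. Lean on these libraries where they do the work, as an engineer would, in place of code of your own. Each camera call takes 0.05 s, during which the arm holds its last target. There are 200 camera calls.

### The job

Stand the loose glass vial upright in the open well of the vial warmer and let go of it. Then slide the warmer's lid along its rails over the well until its flexible tab clicks down behind the ledge of the metal strike plate; push gently, stop as soon as the lid is home, and leave it closed.

Things in the scene. Friction and masses are not known exactly. Their poses are not given: they have to be found in the camera images.
- vial_mid (a point): centre of the loose glass vial with a crimped cap that stands alone on the desk to the left of the warmer (18 mm diameter, 36 mm tall, 30 g); the point lies on its axis, 18 mm above its foot
- vial: the same vial; origin at the centre of its foot, z along its axis
- warmer: vial warmer: fixed white box, 286 mm (own x) x 112 x 61 mm high, lying crosswise; origin at its underside, x = the way the lid slides to close (to the robot's left). From -x: closed parking deck, open well, small deck with a steel strike plate (decks 50 mm high). Rails along both long sides hold the lid down: lip tops 61 mm above the desk, 84 mm free between the lips
- well (a point): centre of the well's floor, 10 mm above the desk; axes as the warmer's. The well is open above, 76 mm along x, 78 mm along y, and its walls end 50 mm above the desk (40 mm deep)
- lid: grey slide lid, 106 mm (own x, the closing direction) x 94 x 5 mm, 0.08 to 0.17 kg, captive under the rails' lips with about 1 mm of play; starts parked over the closed deck, the well open. Origin at the centre of its underside, 50 mm above the desk. A springy tab, 24 mm wide, reaches 23 mm ahead of its front edge, with a barb under its tip. Slides with 0.5 to 3 N
- lid_rib (a point): middle of the lid's upright grip rib, across the lid 10 mm from its rear edge: 12 mm thick along the slide, 44 mm wide, 55 to 73.5 mm above the desk (this point 64.5). Pinch it or push it from behind. With the lid home this point lies 33 to 59 mm to the -x side of the well's centre, different each time and to be felt; the tab meets the ledge no earlier than at 71 mm
- lid_tab (a joint): upward bend of the tab, rad: 0 relaxed, rising to 0.06 to 0.1 while its barb climbs the ledge, which takes 5 to 10 mm of slide and a push rising to 7 to 13 N; then it clicks down to 0 and the push falls away. about 2 mm further the lid meets hard stop posts, which must not be pushed with more than 20 N
- catch_pin (a joint): small black sensing pin right behind the ledge, in the steel strike plate (which is screwed down anywhere along 24 mm of slide, place not given); m pressed down: 0 up, about 0.002 when the barb has dropped behind the ledge onto it
Mind the look-alikes: they are no part of the job. There is more than one size of the vial; the job needs the smallest.

How it is judged (in metres and radians):
On the way:
1. the vial stands upright in the well, released (x of vial_mid in the frame of well between -0.036 and 0.036 m and y of vial_mid in the frame of well between -0.036 and 0.036 m and z of vial_mid in the frame of well below 0.022 m and angle between vial's own z axis and vertical below 0.15 rad and contact force between the fingers and vial below 0.05 N), for 0.2 s.
At the end, for the whole second after the job is handed in: The vial stands upright (within 0.15 rad) on the well's floor, and the lid lies still in its rails over the well with its tab clicked behind the ledge: sensing pin held down over 1 mm, tab relaxed to under 0.06 rad (x of vial_mid in the frame of well between -0.036 and 0.036 m and y of vial_mid in the frame of well between -0.036 and 0.036 m and z of vial_mid in the frame of well below 0.022 m and angle between vial's own z axis and vertical below 0.15 rad and x of lid_rib in the frame of well above -0.06 m and y of lid_rib in the frame of well between -0.005 and 0.005 m and z of lid_rib in the frame of well below 0.058 m and value of joint catch_pin above 0.001 m and value of joint lid_tab below 0.06 rad and linear speed of lid below 0.01 m/s); the robot touches nothing.
It fails at once if the lid is forced against the warmer or its strike plate with more than 20 N (contact force between lid and warmer above 20 N).
It also fails if it takes over 64 s, if anything falls off the work surface, if the arm or the gripper's body presses on something with over 40 N, if the wrist force passes 120 N, or if a joint passes its speed limit or range.

## Working session

There is one attempt and no reset: what is moved stays moved. The work goes in short steps, Python scripts to look and compute and a tool call to move; the robot and the scene stay as the last step left them, time stands still between calls to the robot, and variables do not carry over. Pictures are saved under pics/ and viewed, at most 10 in all, crops included, and the job is handed in when it is done.

Besides the shell and the picture viewer there is one more tool, called after "Call:" by a JSON object that holds its "name" and its "arguments". step_arm: Moves the arm, as the interface text tells. Shift numbers are shares of 0.05 m and turn numbers shares of 4 degrees, none past 1 either way. Its arguments: {"type":"object","properties":{"targets":{"type":"array"}},"required":["targets"]}

```bash
mkdir -p pics; cat > h.py <<'E'
import numpy as np, cv2
from workcell import readout, get_image, ctrl
def snap(n,f):
    d=get_image(n); np.savez('pics/'+f+'.npz',**{k:np.array(d[k]) for k in d}); cv2.imwrite('pics/'+f+'.png',np.array(d['pixels'])[:,:,::-1]); return d
def ray(f,u,v):
    d=np.load('pics/'+f+'.npz'); K=d['intrinsics'];E=d['extrinsics'];k=float(d['k1'])
    x,y=cv2.undistortPoints(np.array([[[u,v]]],float),K,np.array([k,0,0,0,0.]))[0,0]
    R=E[:3,:3]; return -R.T@E[:3,3], R.T@np.array([x,y,1.])
def atz(f,u,v,z):
    o,r=ray(f,u,v); return o+r*(z-o[2])/r[2]
def proj(f,p):
    d=np.load('pics/'+f+'.npz');E=d['extrinsics'];c=E[:3,:3]@np.array(p,float)+E[:3,3]
    a=c[:2]/c[2];a=a*(1+float(d['k1'])*(a@a));return (d['intrinsics']@[a[0],a[1],1])[:2]
E
python3 - <<'E'
from h import *
snap('scene','s0');snap('side','d0');snap('wrist','w0')
for f in('s0','d0','w0'):
    d=np.load(f'pics/{f}.npz');print(f,ray(f,280,210),d['intrinsics'][0,0],d['k1'])
o=readout.get_obs();print(o)
E
```

```text
s0 (array([  36.83631202, 1001.08197602,  503.24500832]), array([ 0.48666807, -0.77719265, -0.39896495])) 460.91752633761365 0.02573264777939117
d0 (array([ 235.14798431, 1064.03232187,  621.1643851 ]), array([ 0.29267828, -0.81792538, -0.49555197])) 523.2760225578162 -0.14474061034254898
w0 (array([ 282.50074423, -560.79675593,  383.17506243]), array([-0.20908572, -0.0960068 , -0.97339106])) 319.1748862257244 -0.04576595588490576
{'t': 0.15, 'qpos': array([-1.22602297e+00,  4.23687555e-01,  1.63051384e+00,  4.38847327e-06,
        1.08861004e+00, -1.89632053e-02]), 'qvel': array([ 0.00027821, -0.00287718, -0.00349982, -0.00101541, -0.00161845,
       -0.00029215]), 'joint_torque': array([ 6.40730959e-04, -5.44983959e+01, -2.73919040e+01,  6.44451566e-02,
        2.04994215e-02, -6.99462180e-05]), 'ee_pos': array([ 222.32687492, -583.88345315,  404.0664805 ]), 'orientation': array([-3.08859706e+00, -5.67990778e-01,  3.04356216e-04]), 'ft_force': array([ 0.00725062, -0.02510353, -0.43539952]), 'moment': array([0.02129116, 0.01748125, 0.05155146]), 'grasp_force': 0.0, 'width': 87.64274751360252}
```

View pics/s0.png

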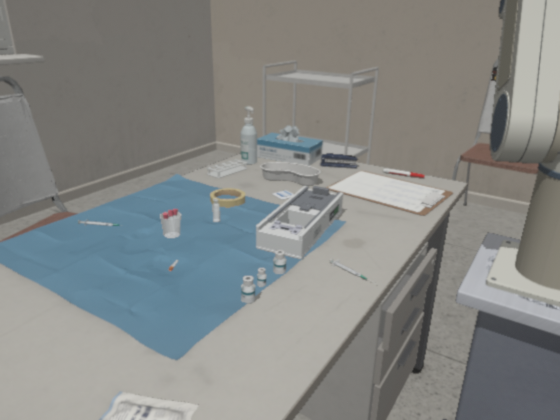

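View pics/d0.png

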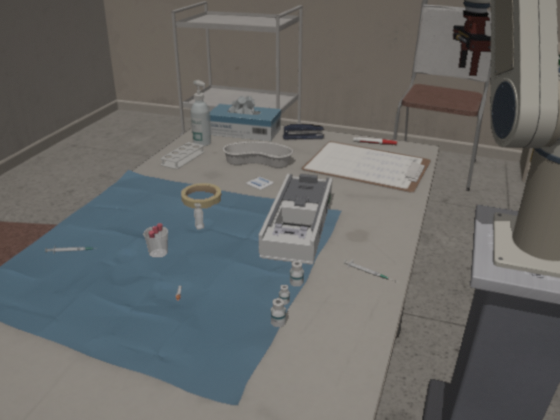

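The scene and side views show the warmer (scene about (302,218), side (298,215)). Three vials stand to its left, and the middle one looks smallest (scene (262,277), side (284,293)). I'll enlarge both.

```bash
python3 - <<'E'
from h import *
a=cv2.imread('pics/s0.png')[180:310,230:360];b=cv2.imread('pics/d0.png')[170:330,250:350]
a=cv2.resize(a,None,fx=3.2,fy=3.2,interpolation=2);b=cv2.resize(b,None,fx=3.75,fy=3.75,interpolation=2)
c=np.zeros((600,800,3),np.uint8);c[:a.shape[0],:a.shape[1]]=a;c[:600,420:795]=b[:600,:375]
cv2.imwrite('pics/c0.png',c)
E
```

```text
(no output)
```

View pics/c0.png

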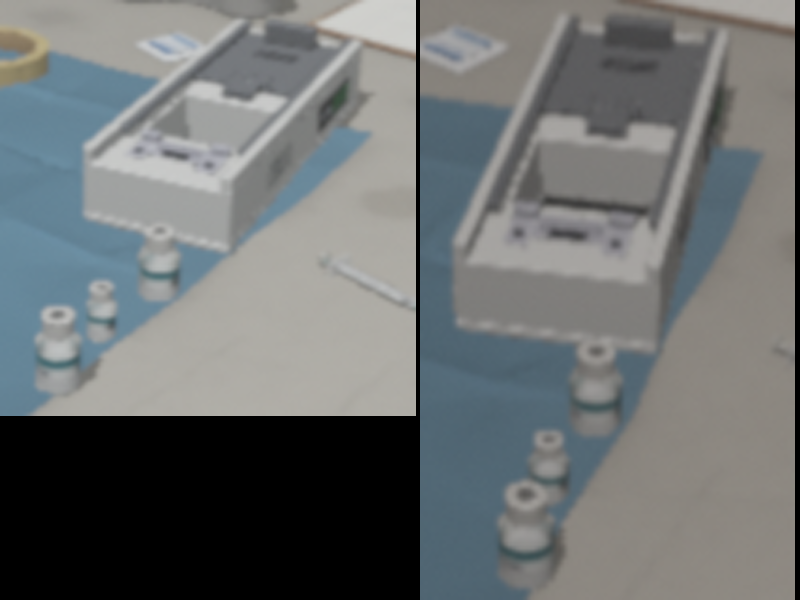

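The smallest is the middle vial, with its cap top at scene (261.6,270) and side (284.4,287). The warmer's +x end face is nearest the camera. Next I'll fit the poses.

```bash
python3 - <<'E'
from h import *
from scipy.optimize import least_squares
def c2s(x,y): return (x/3.2+230,y/3.2+180)
def c2d(x,y): return ((x-420)/3.75+250,y/3.75+170)
P=[('s0',c2s(85,215),(143,-56,0)),('s0',c2s(230,248),(143,56,0)),('s0',c2s(240,22),(-143,-56,61)),('s0',c2s(360,45),(-143,56,61)),
('d0',c2d(458,323),(143,-56,0)),('d0',c2d(655,348),(143,56,0)),('d0',c2d(565,15),(-143,-56,61)),('d0',c2d(727,35),(-143,56,61)),('s0',c2s(88,150),(143,-56,61)),('d0',c2d(460,240),(143,-56,61))]
def f(p,full=0):
    c,s=np.cos(p[2]),np.sin(p[2]);r=[]
    for n,uv,q in P:
        r+=list(proj(n,(p[0]+c*q[0]-s*q[1],p[1]+s*q[0]+c*q[1],q[2]))-uv)
    return np.array(r)
for sg in (1,-1):
    if sg<0: P=[(n,u,(q[0],-q[1],q[2])) for n,u,q in P]
    r=least_squares(f,[600,200,1.57],x_scale=[1,1,.01],loss='soft_l1');print(r.x,r.cost);print(r.fun.reshape(-1,2).round(1).tolist())
print(atz('s0',*c2s(101,287),36),atz('s0',*c2s(101,338),0),atz('d0',*c2d(549,438),36),atz('d0',*c2d(549,500),0))
for n,u in(('s0',c2s(58,314)),('s0',c2s(160,232)),('d0',c2d(526,492)),('d0',c2d(597,350))):print(n,atz(n,*u,46))
E
```

```text
[537.2692056   90.97838353   1.70264935] 14.03370868587274
[[0.2, 2.0], [0.3, 2.6], [-0.1, -1.6], [1.4, -2.0], [-0.1, 1.5], [0.9, 1.4], [-1.1, -1.6], [0.7, -2.7], [-0.8, -1.9], [-1.3, -1.3]]
[538.08936994  92.50746772   0.98498396] 372.90034383780505
[[0.8, 2.8], [-61.0, -27.5], [60.7, 20.2], [-0.4, -2.3], [1.0, 2.5], [-80.6, -27.5], [74.2, 19.7], [-1.4, -2.9], [-0.2, -1.1], [-0.1, -0.3]]
[479.50363252 357.91400785  36.        ] [ 4.79030467e+02  3.58496174e+02 -5.68434189e-14] [479.34371528 358.43280983  36.        ] [478.19889669 361.3007804    0.        ]
s0 [473.5272786  410.33307527  46.        ]
s0 [477.31480159 294.59182061  46.        ]
d0 [471.93070127 411.51605393  46.        ]
d0 [475.97287831 294.97445849  46.        ]
```

Call:
{"name": "step_arm", "arguments": {"targets": [[[0.5,1,0,0,0,1,1],[0.5,1,0,0,0,1,1],[0.5,1,0,0,0,1,1],[0.5,1,0,0,0,1,1],[0.5,1,0,0,0,1,1]]]}}

```text
t: 0.78
ee_pos: [347.9, -332.4, 404.7]
orientation: [2.943, 1.099, 0.0]
ft_force: [0.1, 0.7, 0.1]
width: 87.9
grasp_force: 0.0
```

Call:
{"name": "step_arm", "arguments": {"targets": [[[0.5,1,0,0,0,1,1],[0.5,1,0,0,0,1,1],[0.5,1,0,0,0,1,1],[0.5,1,0,0,0,1,1],[0.5,1,0,0,0,1,1]]]}}

```text
t: 1.4
ee_pos: [472.9, -82.3, 404.7]
orientation: [2.707, 1.594, 0.0]
ft_force: [0.7, -1.0, 0.2]
width: 88.1
grasp_force: 0.0
```

Call:
{"name": "step_arm", "arguments": {"targets": [[[0.2,1,0,0,0,1,1],[0,1,0,0,0,1,1],[0,1,0,0,0,1,1],[0,1,0,0,0,1,1],[0,1,0,0,0,1,1]]]}}

```text
t: 2.02
ee_pos: [482.1, 167.6, 404.6]
orientation: [2.389, 2.04, -0.0]
ft_force: [0.3, 0.3, 0.6]
width: 87.8
grasp_force: 0.0
```

Call:
{"name": "step_arm", "arguments": {"targets": [[[0,0,0,0,0,1,1],[0,0,0,0,0,1,1],[0,0,0,0,0,1,1],[0,0,0,0,0,1,1],[0,0,0,0,0,0.2,1]]]}}

```text
t: 2.65
ee_pos: [482.3, 165.9, 404.5]
orientation: [-2.068, -2.365, 0.001]
ft_force: [0.3, 0.5, 0.2]
width: 87.8
grasp_force: 0.0
```

```bash
python3 - <<'E'
from h import *
snap('wrist','w1');o=readout.get_obs();print(o['t'],o['ee_pos'],o['orientation'],o['qpos'])
d=cv2.imread('pics/w1.png');cv2.imwrite('pics/w1b.png',cv2.resize(d,(800,600),interpolation=2))
for p in ((537,91,50),(479,358,36)):print(proj('w1',p))
E
```

```text
2.7 [482.32812847 165.90856124 404.53749009] [-2.06825359e+00 -2.36453044e+00  4.27233282e-04] [ 3.07967971e-01  2.54861447e-01  1.88107250e+00 -1.72559124e-05
  1.00596781e+00  1.74500441e-01]
[314.64075298 268.94303606]
[298.27022971   4.76701299]
```

View pics/w1b.png

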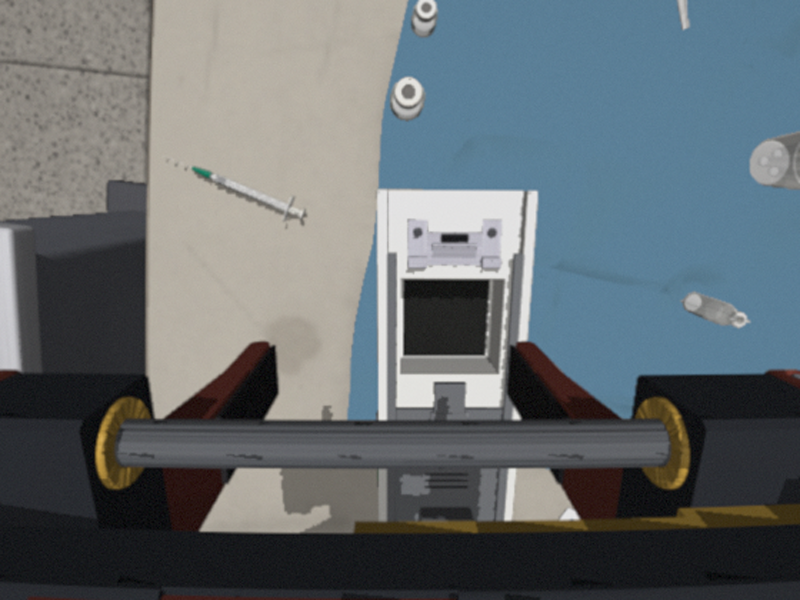

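The wrist view confirms the smallest vial's cap at about (298,6), in raw pixels. In the 800-wide picture, the warmer's +x end spans (378,190) to (537,190) and the well mouth spans u 400–505, v 279–374. The strike plate is near (455,245).

```bash
python3 - <<'E'
from h import *
y=np.radians(97.4);R=np.array([[np.cos(y),np.sin(y)],[-np.sin(y),np.cos(y)]])
for n,u,v,z in(('endL',378,190,61),('endR',537,190,61),('wTL',400,279,50),('wTR',505,279,50),('wBL',400,374,50),('wBR',505,374,50),('flBL',403,357,10),('flBR',490,357,10),('railL low',388,520,61),('railR low',511,520,61),('plate',455,238,50),('plateedge',455,268,50),('tabtip',449,383,50),('vial',426,8,36)):
    p=atz('w1',u*.7,v*.7,z);print(n,p[:2].round(1),(R@(p[:2]-[537,91])).round(1))
E
```

```text
endL [462.7 230.9] [148.3  55.6]
endR [571.5 245.9] [149.2 -54.2]
wTL [486.7 169.3] [84.1 39.8]
wTR [564.3 179.8] [ 84.5 -38.5]
wBL [497.1  94.4] [ 8.5 39.1]
wBR [578.9 105.2] [  8.7 -43.4]
flBL [500.4  94.1] [ 7.8 35.9]
flBR [575.5 104.1] [  8.1 -39.9]
railL low [504.4 -32.2] [-118.    48.2]
railR low [606.6 -19.1] [-118.1  -54.8]
plate [522.3 204.7] [114.7  -0. ]
plateedge [525.9 182.9] [92.6 -0.8]
tabtip [536.4  92. ] [1.  0.4]
vial [479.  357.2] [271.5  23.2]
```

Call:
{"name": "step_arm", "arguments": {"targets": [[[-0.064,0.96,0,0,0,0,1],[0,0.96,0,0,0,0,1],[0,0.96,0,0,0,0,1],[0,0.96,-0.3,0,0,0,1],[0,0,-0.7,0,0,0,1]]]}}

```text
t: 3.32
ee_pos: [479.6, 361.3, 355.5]
orientation: [2.066, 2.366, 0.008]
ft_force: [-0.1, -0.7, -0.5]
width: 87.9
grasp_force: 0.0
```

Call:
{"name": "step_arm", "arguments": {"targets": [[[0,0,-1,0,0,0,1],[0,0,-1,0,0,0,1],[0,0,-0.8,0,0,0,1],[0,0,0,0,0,0,1],[0,0,0,0,0,0,1]]]}}

```text
t: 3.95
ee_pos: [479.8, 358.3, 215.8]
orientation: [2.069, 2.364, 0.002]
ft_force: [0.4, 0.1, 0.3]
width: 87.5
grasp_force: 0.0
```

```bash
python3 - <<'E'
from h import *
snap('wrist','w2');o=readout.get_obs();print(o['t'],o['ee_pos'],o['orientation'])
print(proj('w2',(479.2,357.8,36)))
E
```

```text
4.0 [479.95788301 358.43414576 216.4757136 ] [2.06852474 2.36366488 0.00425782]
[274.39578343 261.56070967]
```

View pics/w2.png

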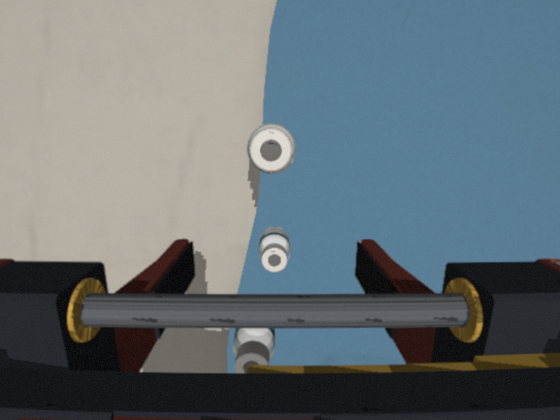

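The cap at (274,260) is centred between the fingers and within 2 px of prediction. I'll lower and grip.

Call:
{"name": "step_arm", "arguments": {"targets": [[[0,0,-0.4,0,0,0,1],[0,0,-0.17,0,0,0,1],[0,0,0,0,0,0,1],[0,0,0,0,0,0,0.5],[0,0,0,0,0,0,0.25]]]}}

```text
t: 4.62
ee_pos: [479.3, 358.0, 186.5]
orientation: [2.068, 2.364, 0.001]
ft_force: [0.4, 0.5, 1.0]
width: 71.9
grasp_force: 0.0
```

Call:
{"name": "step_arm", "arguments": {"targets": [[[0,0,0,0,0,0,0],[0,0,0,0,0,0,0],[0,0,0,0,0,0,0],[0,0,0,0,0,0,0],[0,0,0,0,0,0,0]]]}}

```text
t: 5.25
ee_pos: [479.2, 357.9, 186.2]
orientation: [-2.068, -2.365, 0.0]
ft_force: [0.9, 0.2, 0.6]
width: 21.3
grasp_force: 0.0
```

Call:
{"name": "step_arm", "arguments": {"targets": [[[0,0,0,0,0,0,0],[0,0,0,0,0,0,0],[0,0,0.2,0,0,0,0],[0,0,0.4,0,0,0,0],[0,0,0.4,0,0,0,0]]]}}

```text
t: 5.88
ee_pos: [479.3, 358.1, 238.0]
orientation: [2.068, 2.364, 0.001]
ft_force: [0.1, 0.3, -1.6]
width: 17.8
grasp_force: 30.0
```

Call:
{"name": "step_arm", "arguments": {"targets": [[[0,0,1,0,0,0,0],[0.13,-0.55,0,0,0,0,0],[0.13,-0.55,0,0,0,0,0],[0.13,-0.55,0,0,0,0,0],[0.13,-0.55,0,0,0,0,0]]]}}

```text
t: 6.5
ee_pos: [505.5, 247.2, 287.9]
orientation: [2.068, 2.364, 0.003]
ft_force: [0.7, -0.8, -0.3]
width: 17.8
grasp_force: 30.0
```

Call:
{"name": "step_arm", "arguments": {"targets": [[[0.13,-0.55,0,0,0,0,0],[0.13,-0.55,0,0,0,0,0],[0.13,-0.55,0,0,0,0,0],[0.13,-0.56,0,0,0,0,0],[0,0,0,0,0,0,0]]]}}

```text
t: 7.12
ee_pos: [531.7, 136.1, 287.6]
orientation: [2.071, 2.361, 0.002]
ft_force: [-0.9, 0.3, -0.5]
width: 17.7
grasp_force: 30.0
```

```bash
python3 - <<'E'
from h import *
snap('wrist','w3');o=readout.get_obs();print(o['t'],o['ee_pos'],o['orientation'],o['width'])
E
```

```text
7.175 [531.46729292 137.0156917  287.42177406] [2.07012777e+00 2.36206393e+00 2.25386037e-03] 17.903538970230326
```

View pics/w3.png

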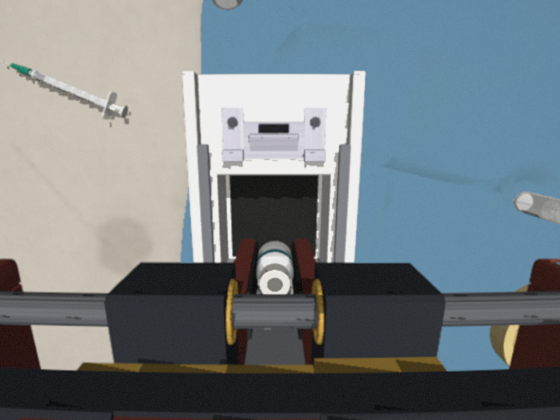

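The vial hangs over the well, with the mouth's +x edge at v≈174 and u 217–331. It's laterally centred at u≈274.

```bash
python3 - <<'E'
from h import *
y=np.radians(97.6);R=np.array([[np.cos(y),np.sin(y)],[-np.sin(y),np.cos(y)]])
for u,v,z in((217,174,50),(331,174,50),(273,128,50),(273,150,50),(185,75,61),(364,75,61)):
    p=atz('w3',u,v,z);print(p[:2].round(1),(R@(p[:2]-[531.5,137])).round(1))
E
```

```text
[487.3 170. ] [38.5 39.4]
[564.2 180.1] [ 38.4 -38.1]
[521.2 205. ] [68.8  1.3]
[523.  190.8] [54.5  1.3]
[464.2 229. ] [100.1  54.5]
[571.9 243.3] [100.  -54.1]
```

Call:
{"name": "step_arm", "arguments": {"targets": [[[0,0,-0.7,0,0,0,0],[0,0,-0.6,0,0,0,0],[0,0,-0.3,0,0,0,0],[0,0,-0.12,0,0,0,0],[0,0,0,0,0,0,0]]]}}

```text
t: 7.8
ee_pos: [531.4, 137.8, 200.5]
orientation: [2.068, 2.365, 0.001]
ft_force: [0.9, -0.5, -0.0]
width: 18.0
grasp_force: 30.0
```

Call:
{"name": "step_arm", "arguments": {"targets": [[[0,0,-0.03,0,0,0,0],[0,0,-0.02,0,0,0,0],[0,0,-0.01,0,0,0,0],[0,0,-0.01,0,0,0,0],[0,0,0,0,0,0,0]]]}}

```text
t: 8.43
ee_pos: [531.2, 137.4, 196.7]
orientation: [-2.069, -2.364, -0.0]
ft_force: [0.1, -0.9, -0.2]
width: 17.6
grasp_force: 30.0
```

Call:
{"name": "step_arm", "arguments": {"targets": [[[0,0,-0.01,0,0,0,0],[0,0,-0.005,0,0,0,0],[0,0,0,0,0,0,0],[0,0,0,0,0,0,0],[0,0,0,0,0,0,0]]]}}

```text
t: 9.05
ee_pos: [531.2, 137.4, 196.1]
orientation: [2.068, 2.364, 0.0]
ft_force: [-0.6, -0.1, 5.4]
width: 18.2
grasp_force: 30.0
```

Contact with the floor is felt (5 N), so I'll release with a partial opening and withdraw.

Call:
{"name": "step_arm", "arguments": {"targets": [[[0,0,0,0,0,0,0.25],[0,0,0,0,0,0,0.4],[0,0,0,0,0,0,0.4],[0,0,0,0,0,0,0.4],[0,0,0,0,0,0,0.4]]]}}

```text
t: 9.68
ee_pos: [531.2, 137.4, 195.9]
orientation: [-2.068, -2.365, 0.0]
ft_force: [-0.3, -0.1, -0.1]
width: 35.2
grasp_force: 0.0
```

Call:
{"name": "step_arm", "arguments": {"targets": [[[0,0,0,0,0,0,0.4],[0,0,0.3,0,0,0,0.4],[0,0,0.6,0,0,0,0.4],[0,0,1,0,0,0,0.4],[0,0,1,0,0,0,0.4]]]}}

```text
t: 10.3
ee_pos: [531.0, 137.4, 343.2]
orientation: [2.068, 2.365, 0.0]
ft_force: [0.5, -0.4, 0.4]
width: 35.3
grasp_force: 0.0
```

Call:
{"name": "step_arm", "arguments": {"targets": [[[0.13,-1,0,0,0,0,0],[0.13,-1,0,0,0,0,0],[0.13,-1,0,0,0,0,0],[0.14,-0.96,0,0,0,0,0],[0,0,0,0,0,0,0]]]}}

```text
t: 10.92
ee_pos: [557.9, -63.3, 342.0]
orientation: [2.072, 2.359, 0.001]
ft_force: [-0.0, 1.0, -0.0]
width: 0.6
grasp_force: 0.0
```

```bash
python3 - <<'E'
from h import *
snap('wrist','w4');o=readout.get_obs();print(o['t'],o['ee_pos'],o['orientation'],o['width'])
cv2.imwrite('pics/w4b.png',cv2.resize(cv2.imread('pics/w4.png'),(800,600),interpolation=2))
E
```

```text
10.975 [557.6392409  -61.81692777 341.80394901] [2.07145007e+00 2.36105475e+00 9.77831514e-04] 0.47647854138409357
```

View pics/w4b.png

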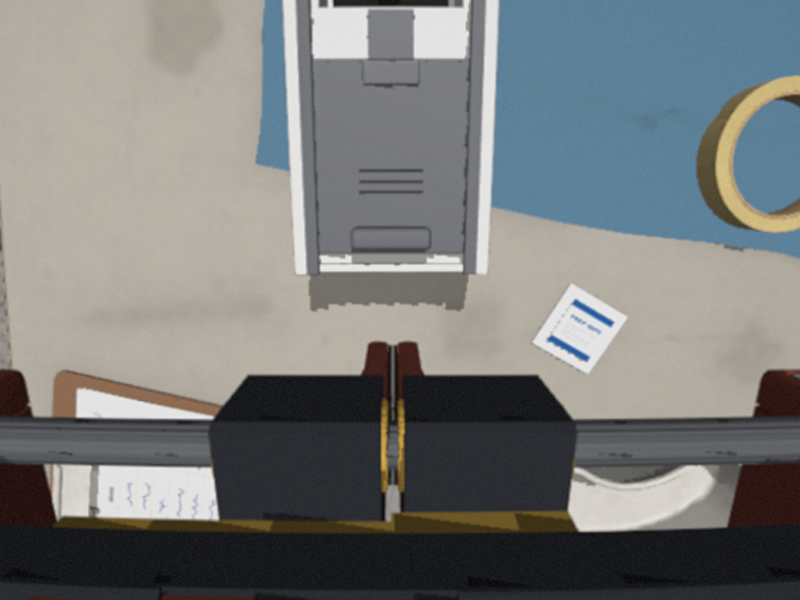

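The rib's top face spans u 351–430, v 227–249 in the 800-wide picture. The closed fingers point just behind the warmer's rear end.

```bash
python3 - <<'E'
from h import *
y=np.radians(97.6);R=np.array([[np.cos(y),np.sin(y)],[-np.sin(y),np.cos(y)]])
for n,u,v,z in(('rib f',391,227,73.5),('rib r',391,249,73.5),('rib L',351,238,73.5),('rib R',430,238,73.5),('lid front',391,60,55),('endL',295,273,61),('endR',488,273,61),('lipTL',313,10,61),('lipTR',470,10,61),('lipBL',318,270,61),('lipBR',466,270,61),('tab',391,10,55)):
    p=atz('w4',u*.7,v*.7,z);print(n,p[:2].round(1),(R@(p[:2]-[531.5,137])).round(1))
print('tcp',R@(readout.get_obs()['ee_pos'][:2]-[531.5,137]))
snap('scene','s4');snap('side','d4')
E
```

```text
rib f [550.8 -16.8] [-155.     1.2]
rib r [552.3 -28.5] [-166.8    1.2]
rib L [530.1 -25.4] [-160.8   22.8]
rib R [572.5 -19.9] [-160.9  -19.9]
lid front [539.5  70.3] [-67.2   0.9]
endL [499.2 -50.9] [-182.    56.9]
endR [610.  -36.5] [-182.4  -54.9]
lipTL [496.7  87.7] [-44.3  41.1]
lipTR [577.   98.2] [-44.5 -40. ]
lipBL [512.3 -47.5] [-180.3   43.5]
lipBR [597.  -36.4] [-180.6  -42. ]
tab [536.3  94.8] [-42.5   0.8]
tcp [-200.52751012    0.38518739]
```

Call:
{"name": "step_arm", "arguments": {"targets": [[[0,0,-0.9,0,0,0,0],[0,0,-0.7,0,0,0,0],[0,0,-0.3,0,0,0,0],[0,0,-0.12,0,0,0,0],[0,0,0,0,0,0,0]]]}}

```text
t: 11.7
ee_pos: [558.1, -60.2, 240.5]
orientation: [2.067, 2.365, 0.001]
ft_force: [-0.3, -0.5, 0.2]
width: 0.7
grasp_force: 0.0
```

Call:
{"name": "step_arm", "arguments": {"targets": [[[-0.026,0.198,0,0,0,0,0],[-0.02,0.15,0,0,0,0,0],[-0.013,0.1,0,0,0,0,0],[-0.013,0.1,0,0,0,0,0],[0,0,0,0,0,0,0]]]}}

```text
t: 12.32
ee_pos: [554.0, -32.8, 240.0]
orientation: [-2.068, -2.365, -0.0]
ft_force: [0.6, 0.4, 0.2]
width: 0.1
grasp_force: 0.0
```

Call:
{"name": "step_arm", "arguments": {"targets": [[[-0.013,0.1,0,0,0,0,0],[-0.013,0.1,0,0,0,0,0],[-0.013,0.1,0,0,0,0,0],[-0.013,0.1,0,0,0,0,0],[-0.013,0.1,0,0,0,0,0]]]}}

```text
t: 12.95
ee_pos: [550.8, -7.8, 239.9]
orientation: [-2.068, -2.365, 0.0]
ft_force: [0.4, -1.0, 0.9]
width: 0.5
grasp_force: 0.6
```

```bash
cat > st.py <<'E'
from h import *
y=np.radians(97.6);R=np.array([[np.cos(y),np.sin(y)],[-np.sin(y),np.cos(y)]])
o=readout.get_obs();print(o['t'],'rel',R@(o['ee_pos'][:2]-[531.5,137]),o['ee_pos'][2],'F',R@o['ft_force'][:2],o['ft_force'][2])
E
python3 st.py
```

```text
12.95 rel [-1.46106673e+02  4.32259833e-03] 239.92138921502846 F [-1.02969827 -0.21722125] 0.9009093459892193
```

Call:
{"name": "step_arm", "arguments": {"targets": [[[-0.013,0.1,0,0,0,0,0],[-0.013,0.1,0,0,0,0,0],[-0.013,0.1,0,0,0,0,0],[-0.013,0.1,0,0,0,0,0],[-0.013,0.1,0,0,0,0,0]]]}}

```text
t: 13.58
ee_pos: [547.6, 17.2, 239.9]
orientation: [-2.068, -2.365, 0.0]
ft_force: [0.5, -1.1, 1.3]
width: 0.5
grasp_force: 0.6
```

Call:
{"name": "step_arm", "arguments": {"targets": [[[-0.013,0.1,0,0,0,0,0],[-0.013,0.1,0,0,0,0,0],[-0.013,0.1,0,0,0,0,0],[-0.013,0.1,0,0,0,0,0],[-0.013,0.1,0,0,0,0,0]]]}}

```text
t: 14.2
ee_pos: [544.3, 42.2, 239.9]
orientation: [-2.068, -2.365, 0.0]
ft_force: [0.3, -0.7, 0.6]
width: 0.0
grasp_force: 0.6
```

```bash
python3 - <<'E'
from h import *
exec(open('st.py').read())
snap('wrist','w5');snap('scene','s5')
a=cv2.imread('pics/w5.png');b=cv2.imread('pics/s5.png')[170:300,230:360]
b=cv2.resize(b,(240,240),interpolation=2);c=np.zeros((420,800,3),np.uint8);c[:,:560]=a;c[:240,560:]=b
cv2.imwrite('pics/w5b.png',c)
E
```

```text
14.2 rel [-95.7071429   -0.14656567] 239.91677734792114 F [-0.74128607 -0.22064856] 0.5538080720692107
```

View pics/w5b.png

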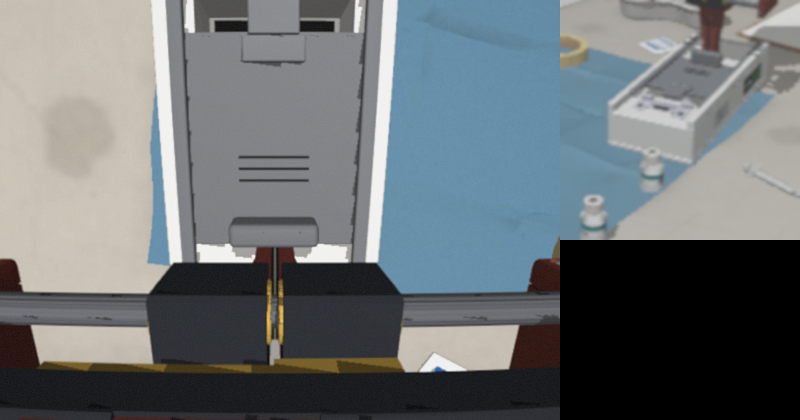

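Call:
{"name": "step_arm", "arguments": {"targets": [[[-0.004,0.03,0,0,0,0,0],[-0.004,0.03,0,0,0,0,0],[-0.004,0.03,0,0,0,0,0],[-0.004,0.03,0,0,0,0,0],[-0.003,0.02,0,0,0,0,0]]]}}

```text
t: 14.92
ee_pos: [543.4, 48.9, 239.9]
orientation: [-2.068, -2.365, 0.0]
ft_force: [0.3, -0.6, -0.3]
width: 0.5
grasp_force: 0.3
```

Call:
{"name": "step_arm", "arguments": {"targets": [[[-0.002,0.016,0,0,0,0,0],[-0.002,0.016,0,0,0,0,0],[-0.002,0.016,0,0,0,0,0],[-0.002,0.016,0,0,0,0,0],[-0.002,0.016,0,0,0,0,0]]]}}

```text
t: 15.55
ee_pos: [542.9, 52.9, 239.9]
orientation: [2.068, 2.365, 0.0]
ft_force: [-0.4, 0.2, 0.1]
width: 0.5
grasp_force: 0.3
```

Call:
{"name": "step_arm", "arguments": {"targets": [[[-0.002,0.016,0,0,0,0,0],[-0.002,0.016,0,0,0,0,0],[-0.002,0.016,0,0,0,0,0],[-0.002,0.016,0,0,0,0,0],[-0.002,0.016,0,0,0,0,0]]]}}

```text
t: 16.18
ee_pos: [542.4, 56.9, 239.9]
orientation: [-2.068, -2.365, 0.0]
ft_force: [0.1, -0.0, -0.6]
width: 0.4
grasp_force: 0.3
```

Call:
{"name": "step_arm", "arguments": {"targets": [[[-0.002,0.016,0,0,0,0,0],[-0.002,0.016,0,0,0,0,0],[-0.002,0.016,0,0,0,0,0],[-0.002,0.016,0,0,0,0,0],[-0.002,0.016,0,0,0,0,0]]]}}

```text
t: 16.8
ee_pos: [541.9, 60.9, 240.0]
orientation: [2.068, 2.365, 0.0]
ft_force: [0.1, -1.2, -0.2]
width: 0.5
grasp_force: 0.6
```

Call:
{"name": "step_arm", "arguments": {"targets": [[[-0.001,0.01,0,0,0,0,0],[-0.001,0.01,0,0,0,0,0],[-0.002,0.01,0,0,0,0,0],[-0.001,0.01,0,0,0,0,0],[-0.001,0.01,0,0,0,0,0]]]}}

```text
t: 17.42
ee_pos: [541.7, 63.2, 240.0]
orientation: [2.068, 2.364, -0.0]
ft_force: [-0.3, -3.9, 1.1]
width: 0.5
grasp_force: 2.2
```

Call:
{"name": "step_arm", "arguments": {"targets": [[[-0.001,0.006,0,0,0,0,0],[0,0.006,0,0,0,0,0],[-0.001,0.006,0,0,0,0,0],[-0.001,0.006,0,0,0,0,0],[-0.001,0.006,0,0,0,0,0]]]}}

```text
t: 18.05
ee_pos: [541.5, 64.7, 239.9]
orientation: [2.068, 2.365, -0.0]
ft_force: [0.5, -6.6, 0.3]
width: 0.5
grasp_force: 3.1
```

Call:
{"name": "step_arm", "arguments": {"targets": [[[-0.001,0.004,0,0,0,0,0],[0,0.004,0,0,0,0,0],[-0.001,0.004,0,0,0,0,0],[0,0.004,0,0,0,0,0],[-0.001,0.004,0,0,0,0,0]]]}}

```text
t: 18.68
ee_pos: [541.4, 65.4, 240.0]
orientation: [2.068, 2.364, -0.001]
ft_force: [1.5, -7.5, 1.1]
width: 0.5
grasp_force: 4.1
```

Call:
{"name": "step_arm", "arguments": {"targets": [[[-0.001,0.004,0,0,0,0,0],[0,0.004,0,0,0,0,0],[-0.001,0.004,0,0,0,0,0],[0,0.004,0,0,0,0,0],[-0.001,0.004,0,0,0,0,0]]]}}

```text
t: 19.3
ee_pos: [541.2, 66.6, 240.0]
orientation: [2.068, 2.364, -0.0]
ft_force: [1.4, -5.0, 0.5]
width: 0.6
grasp_force: 2.5
```

Call:
{"name": "step_arm", "arguments": {"targets": [[[0,0.002,0,0,0,0,0],[0,0.002,0,0,0,0,0],[0,0.002,0,0,0,0,0],[0,0.002,0,0,0,0,0],[-0.001,0.002,0,0,0,0,0]]]}}

```text
t: 19.92
ee_pos: [541.1, 67.2, 240.0]
orientation: [2.068, 2.364, -0.0]
ft_force: [1.0, -4.1, 1.6]
width: 0.8
grasp_force: 2.6
```

Call:
{"name": "step_arm", "arguments": {"targets": [[[0,0.002,0,0,0,0,0],[0,0.002,0,0,0,0,0],[0,0.002,0,0,0,0,0],[0,0.002,0,0,0,0,0],[-0.001,0.002,0,0,0,0,0]]]}}

```text
t: 20.55
ee_pos: [541.0, 67.9, 239.9]
orientation: [2.068, 2.365, 0.0]
ft_force: [-0.2, -2.9, 1.6]
width: 0.2
grasp_force: 1.8
```

Call:
{"name": "step_arm", "arguments": {"targets": [[[0,0.002,0,0,0,0,0],[0,0.002,0,0,0,0,0],[0,0.002,0,0,0,0,0],[0,0,0,0,0,0,0],[0,0,0,0,0,0,0]]]}}

```text
t: 21.18
ee_pos: [541.0, 68.2, 239.9]
orientation: [-2.068, -2.364, -0.0]
ft_force: [-0.6, -2.1, 0.8]
width: 0.2
grasp_force: 1.2
```

Call:
{"name": "step_arm", "arguments": {"targets": [[[0,0.002,0,0,0,0,0],[0,0.002,0,0,0,0,0],[0,0.002,0,0,0,0,0],[0,0,0,0,0,0,0],[0,0,0,0,0,0,0]]]}}

```text
t: 21.8
ee_pos: [541.0, 68.5, 239.9]
orientation: [-2.068, -2.365, -0.0]
ft_force: [0.1, -1.8, 1.7]
width: 0.3
grasp_force: 1.3
```

```bash
python3 - <<'E'
from h import *
exec(open('st.py').read())
snap('wrist','w6');snap('scene','s6');snap('side','d6')
a=cv2.imread('pics/w6.png')[0:150,100:450];b=cv2.imread('pics/s6.png')[200:260,245:325];d=cv2.imread('pics/d6.png')[195:265,250:340]
c=np.zeros((600,800,3),np.uint8)
c[:300,:700]=cv2.resize(a,(700,300),interpolation=2);c[300:,:400]=cv2.resize(b,(400,300),interpolation=2);c[300:,410:796]=cv2.resize(d,(386,300),interpolation=2)
cv2.imwrite('pics/w6b.png',c)
E
```

```text
21.8 rel [-69.18713569  -0.340266  ] 239.920713215624 F [-1.82912958  0.1852928 ] 1.7447063334879649
```

View pics/w6b.png

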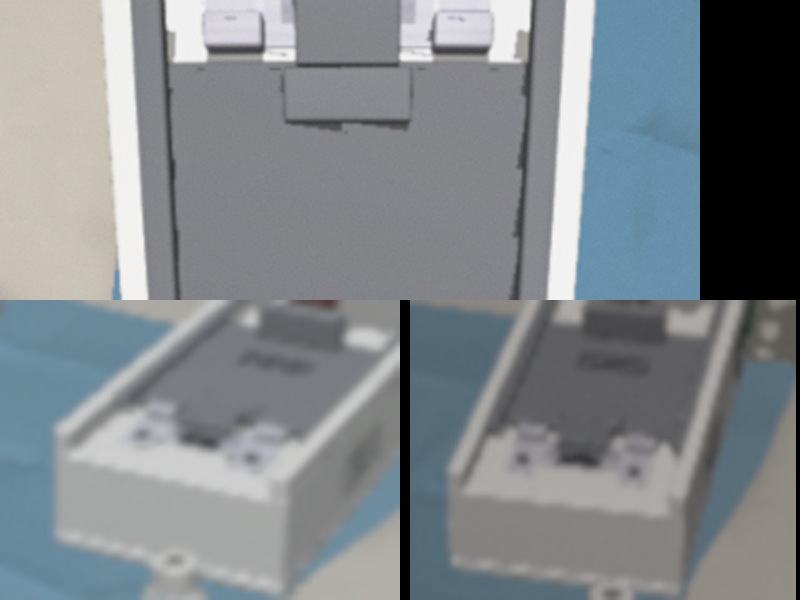

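```bash
python3 - <<'E'
from h import *
y=np.radians(97.6);R=np.array([[np.cos(y),np.sin(y)],[-np.sin(y),np.cos(y)]])
for n,u,v,z in(('lidfront',110,62,55),('postbot',117,47,50),('posttop',117,38,56),('posttop',117,38,60),('shadow',117,56,50),('postbotR',233,46,50)):
    p=atz('w6',100+u if 0 else 100+u*1.0,v/2,z);print(n,(R@(p[:2]-[531.5,137])).round(1))
for z in(50,54,58):
  print((R@(atz('w3',232,160,z)[:2]-[531.5,137])).round(1),(R@(atz('w3',232,150,z)[:2]-[531.5,137])).round(1))
E
```

```text
lidfront [44.  30.9]
postbot [48.8 28.4]
posttop [48.9 27.3]
posttop [47.6 26.6]
shadow [46.8 28.4]
postbotR [ 49.1 -27.7]
[47.9 28.9] [54.6 28.7]
[48.2 28.4] [54.7 28.2]
[48.5 27.9] [54.9 27.7]
```

The view shows the lid's front edge about 4–5 mm short of the stop posts, so it isn't home yet. I'll continue gently.

Call:
{"name": "step_arm", "arguments": {"targets": [[[0,0.004,0,0,0,0,0],[0,0.004,0,0,0,0,0],[-0.001,0.004,0,0,0,0,0],[0,0,0,0,0,0,0],[0,0,0,0,0,0,0]]]}}

```text
t: 22.58
ee_pos: [540.9, 69.1, 239.8]
orientation: [-2.068, -2.364, 0.0]
ft_force: [-0.6, 0.8, -0.4]
width: 0.7
grasp_force: 0.0
```

```bash
python3 - <<'E'
from h import *
exec(open('st.py').read())
snap('wrist','w7')
for f in('w6','w7'):
    g=cv2.imread(f'pics/{f}.png',0).astype(int)
    print(f,'post col',g[10:45,211:228].mean(1).round().astype(int).tolist());print('  deck col',g[10:45,186:196].mean(1).round().astype(int).tolist());print(' rib',g[225:275,255:290].mean(1).round().astype(int).tolist())
E
```

```text
22.575 rel [-68.51282802  -0.32803441] 239.8436129168021 F [0.89433143 0.53527457] -0.4331499244954537
w6 post col [215, 219, 219, 217, 214, 212, 213, 214, 215, 214, 207, 182, 143, 99, 72, 68, 91, 133, 158, 158, 141, 129, 130, 132, 132, 132, 132, 133, 132, 133, 132, 132, 132, 131, 132]
  deck col [239, 239, 239, 239, 239, 236, 228, 226, 226, 226, 226, 227, 227, 227, 227, 228, 228, 228, 231, 234, 221, 168, 134, 131, 132, 132, 132, 132, 132, 132, 131, 132, 131, 131, 129]
 rib [101, 118, 124, 126, 128, 130, 130, 130, 129, 128, 128, 128, 127, 126, 126, 125, 125, 124, 124, 121, 109, 92, 70, 55, 51, 52, 50, 50, 49, 48, 48, 47, 47, 47, 47, 47, 45, 42, 37, 35, 34, 34, 34, 34, 34, 34, 34, 34, 34, 34]
w7 post col [210, 211, 217, 218, 218, 216, 213, 212, 214, 215, 215, 213, 202, 167, 123, 84, 69, 66, 79, 109, 128, 133, 133, 133, 133, 133, 133, 133, 133, 133, 132, 133, 132, 132, 132]
  deck col [239, 239, 239, 239, 239, 239, 237, 232, 227, 226, 226, 227, 227, 227, 228, 228, 228, 228, 219, 177, 136, 130, 132, 133, 132, 132, 133, 132, 132, 132, 132, 132, 132, 132, 132]
 rib [124, 126, 128, 131, 131, 130, 130, 129, 128, 128, 127, 127, 126, 125, 125, 125, 124, 121, 110, 93, 69, 52, 50, 51, 51, 51, 50, 50, 49, 49, 49, 49, 48, 47, 47, 47, 45, 41, 37, 35, 35, 34, 35, 34, 34, 34, 34, 35, 34, 34]
```

The push fell to zero and the image shows the lid jumped about 1 mm ahead of the finger, which is the click. A tiny nudge, well short of the posts, will confirm the push stays low.

Call:
{"name": "step_arm", "arguments": {"targets": [[[-0.001,0.007,0,0,0,0,0],[0,0.007,0,0,0,0,0],[-0.001,0.007,0,0,0,0,0],[-0.001,0.007,0,0,0,0,0],[0,0,0,0,0,0,0]]]}}

```text
t: 23.25
ee_pos: [540.8, 70.4, 239.9]
orientation: [2.068, 2.365, -0.0]
ft_force: [0.6, 0.7, 0.4]
width: 0.7
grasp_force: 0.0
```

Call:
{"name": "step_arm", "arguments": {"targets": [[[0.013,-0.1,0,0,0,0,0],[0.04,-0.3,0,0,0,0,0],[0,0,0.5,0,0,0,0],[0,0,1,0,0,0,0],[0,0,0,0,0,0,0]]]}}

```text
t: 23.88
ee_pos: [544.9, 49.6, 318.3]
orientation: [2.066, 2.36, 0.008]
ft_force: [-0.4, 0.6, 0.2]
width: 0.5
grasp_force: 0.0
```

Call:
{"name": "step_arm", "arguments": {"targets": [[[-0.1,0.8,0,0,0,0,0],[-0.1,0.8,0,0,0,0,0],[0,0,0,0,0,0,0],[0,0,0,0,0,0,0],[0,0,0,0,0,0,0]]]}}

```text
t: 24.5
ee_pos: [533.5, 129.4, 314.5]
orientation: [-2.07, -2.363, 0.001]
ft_force: [-0.0, -0.2, 0.2]
width: 0.3
grasp_force: 0.0
```

```bash
python3 - <<'E'
from h import *
exec(open('st.py').read())
snap('wrist','w8')
u,v=proj('w8',(523,195,52)).astype(int);print(u,v)
a=cv2.imread('pics/w8.png');v0=max(v-75,0)
cv2.imwrite('pics/w8b.png',cv2.resize(a[v0:v0+150,u-100:u+100],(800,600),interpolation=2))
E
```

```text
24.5 rel [-7.82614329 -0.97054844] 314.5176761972389 F [-0.2400008   0.07133946] 0.1566681204736206
273 133
```

View pics/w8b.png

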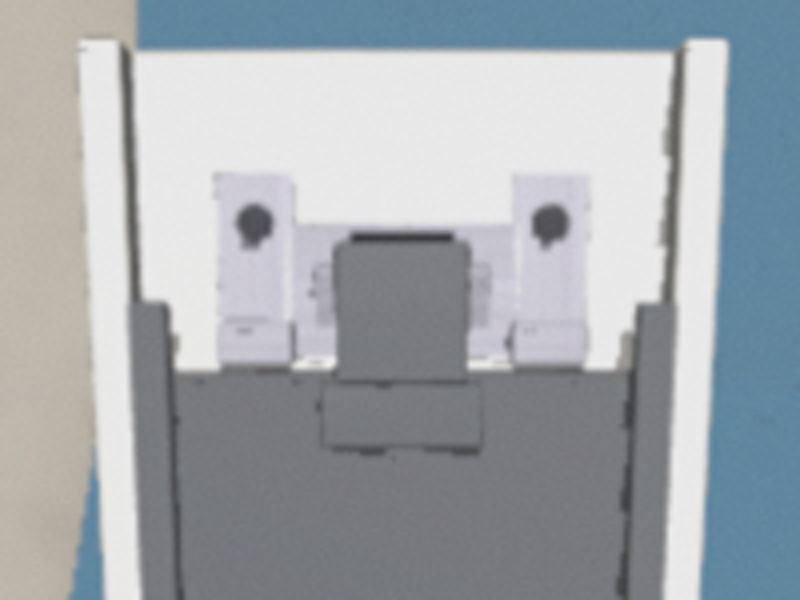

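The tab lies over the ledge with its tip at (402,240) on the pin slot. The lid's front edge at v≈372 is about 1–2 mm short of the posts at v≈365, so it has clicked, and the arm is clear.

```bash
python3 -c "
from h import *
print(ctrl.close_job())"
```

```text
the job is handed in; nothing more can be done
None
```

The smallest vial was set down in the well and released, the lid was slid closed until its tab clicked behind the ledge, and the job was handed in at about 24.5 s. The hand-in gave no verdict; the click was judged from the push force falling to zero and the last picture, and the vial could not be checked under the lid.

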